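Load fitting lamp bases on the latched slide carriage

ROBOT

A 6-joint arm with a two-finger parallel gripper is mounted at the origin on the work surface. World frame = base frame: x ahead of the robot, y to its left, z up, the work surface at z = 0. Lengths are in m, angles in rad, forces in N, time in s.
With the tool pointing down it reaches from about 0.3 to 1 m from the base axis. Payload 5.1 kg.
Tool frame: the origin (TCP) lies at the very end of the fingers, on their centre line; the grasp point (between the pads) lies 19 mm behind it; z points along the fingers, y is the line along which they close (so a half turn about z gives the same grasp; the last joint's range is limited). The gripper opens to 95 mm and grips with 3 to 60 N. Pads are 20 mm wide; open, the fingers measure 119 mm over their backs; the gripper's body (75 mm by 180 mm) begins 59 mm behind the grasp point.
Start: joints at [-0.083, 0.124, 1.65, -0, 1.367, -0.083], TCP at [0.65, -0, 0.215] pointing down, gripper open.
Joint ranges: [-2.61, 2.61], [-1.02, 2.33], [0.03, 2.71], [-1.35, 4.49], [0.32, 2.68], [-2.91, 2.91]. Speed limits (rad/s): [2.57, 2.57, 3.14, 3.14, 3.14, 3.14].

INTERFACE

Orientations are given as a 3x3 rotation matrix whose columns are the frame's x, y, z axes.
In Python, from workcell import manip gives the robot as it stands.
- The arm moves only by the tool send_rows, never from a script. Its argument "series" is text: rows parted by semicolons, each of 5 numbers parted by spaces: the opening, from -1 (shut) to 1 (fully open), then the shift along the tool's x, y, z in units of 0.025 m (1.0 is 0.025 m), then the turn about the tool's z in units of 4 degrees (1.0 is 4 degrees). A call has 1 to 8 rows; each row shifts and turns the commanded pose from where the row before left it, along the tool's axes as they then stand; what a row does not reach is not made up. A row lasts 1/10 s, in which the tool goes at most 50 mm and 8.59 degrees, less where a joint would pass 70% of its speed; a pose out of reach is approached as far as the arm can. A call with a number of a shift or a turn outside -1 to 1 is refused whole. A call with a gripper value outside its range is refused whole. The fingers move at their own pace and stop on an object; "squeeze" is the grip in N (left out, the last holds). Time passes only in rows, so rows that do not move let the fingers close. It gives the time, the measured TCP pose, the force, the opening and the grip force at its end, in the units of the state.
- manip.get_obs(): the state, without advancing time (a new reading comes with each control period).
- manip.camera(name): name is "scene" or "side" or "wrist"; returns the picture (400x640x3 uint8, red, green, blue); there is no depth.
- manip.camera_params(name): a dict with "fx", "fy", "cx", "cy" (pixels), "k1" (the pictures are not rectified: a ray, as slopes to the right and down, at radius r is drawn at 1 + k1 r^2 times it, then the intrinsics apply), "R" (3x3) and "t" (3): a world point X has camera coordinates R X + t. Camera axes: x right, y down, z forward; pixel columns grow to the right and rows downward; lengths in m; the calibration is good to about 2 mm. A picture is of the moment at which its call begins: read the wrist's pose just before it. camera_params takes no time and is no camera call; for the wrist camera it gives the pose at the moment of the call.
- manip.sign_off(): hands the job in; it is judged then, once.
The state is a dict: "time_s": time; "qpos": joint angles; "qvel": joint speeds; "effort": joint torques, N m; "tcp_pos": TCP position; "ee_rot": TCP orientation; "wrist_force": force on the tool from outside, world axes, zero at the start; "torque": the same for the moment, N m; "grip_width": finger opening in m; "finger_force": force on a finger pad.
Only numpy, scipy, OpenCV 4.12 (cv2) and the standard library are available. Lean on these libraries where they do the work, as an engineer would, in place of code of your own. Each camera call takes 0.05 s, during which the arm holds its last target. There are 200 camera calls.

TASK

Pull the carriage's sprung latch knob all the way up to its stop, slide the carriage out from under the hood to the other end of its rail and let the latch pin drop fully into its notch there. With the carriage latched there, find out by trying which ivory lamp bases go over the upright mast: slide those right down onto it, flange down (one on top of another), and put those that do not go on into the grey tray. Then pull the knob up to its stop again, slide the loaded carriage back fully under the hood, let the latch drop home, and leave the other things on the shelf where they are.

Things in the scene. Friction and masses are not known exactly. Their poses are not given: they have to be found in the camera images.
- rail: fixed dark steel slide rail, 110 mm wide (its x) and 380 mm long (its y), origin at the centre of its underside. The carriage runs on it along the rail's y. Between rail and carriage lies a steel index bar, its top 26 mm above the shelf, with one notch for the latch pin at each end of the travel (1.5 mm play)
- hood (a point): point on the underside of the fixed steel hood plate, straight above the mast's place when joint carriage is 0; 223 mm above the shelf (a white lamp disc hangs 8 mm below it, look only). The plate reaches 35 mm from here to rail +-x and +y and 68 mm to rail -y, where its post stands, and is 6 mm thick
- carriage (a joint): position of the grey carriage along the rail's +y, m: 0 = under the hood (against its stop), 0.12 = out at the other end (against its stop). Carriage plate 90 x 220 mm, top 45 mm above the shelf; it slides with about 2 N of friction, once the latch pin is out of its notch
- latch (a joint): lift of the sprung latch, m: 0 = pin home in a notch, 0.025 = knob pulled right up to its stop. The pin reaches 19 mm down into a notch; between the notches the released pin rests on the bar at about 0.019. The spring pulls it down with 4 N at 0 and 8 N at the stop. The latch rides on the carriage 150 mm from the mast towards the rail's +y
- latch_knob (a point): centre of the latch's knurled steel knob, an upright cylinder 32 mm across and 30 mm tall; when home it spans 65 to 95 mm above the shelf (this point at 80 mm). It moves straight up with joint latch and along the rail with the carriage
- mast_foot (a point): foot of the steel mast on the carriage's top face, 45 mm above the shelf; a base that is fully down has its origin here (60 mm higher for the second). Axes parallel to the rail's
- mast_tip (a point): top of the mast, 130 mm above its foot. The mast is round, 24 mm thick, its top 8 mm tapering to 10 mm; it has room for two bases
- base_a: ivory plastic lamp base: round flange 66 mm across and 8 mm thick at the bottom, above it a tube 40 mm across, 60 mm tall in all, 80 g; stands upright at first. Origin at the centre of the underside, z up its axis. Flange bore 28 mm; tube bore either 28 mm (goes down the mast) or 20 mm (stops near the tip): found by trying. May be absent
- base_b: ivory plastic lamp base: round flange 66 mm across and 8 mm thick at the bottom, above it a tube 40 mm across, 60 mm tall in all, 80 g; stands upright at first. Origin at the centre of the underside, z up its axis. Flange bore 28 mm; tube bore either 28 mm (goes down the mast) or 20 mm (stops near the tip): found by trying. May be absent
- base_c: ivory plastic lamp base: round flange 66 mm across and 8 mm thick at the bottom, above it a tube 40 mm across, 60 mm tall in all, 80 g; stands upright at first. Origin at the centre of the underside, z up its axis. Flange bore 28 mm; tube bore either 28 mm (goes down the mast) or 20 mm (stops near the tip): found by trying. May be absent
- base_d: ivory plastic lamp base: round flange 66 mm across and 8 mm thick at the bottom, above it a tube 40 mm across, 60 mm tall in all, 80 g; stands upright at first. Origin at the centre of the underside, z up its axis. Flange bore 28 mm; tube bore either 28 mm (goes down the mast) or 20 mm (stops near the tip): found by trying. May be absent
- tray: fixed grey open tray for bases that do not go on, 160 (its x) x 210 (its y) x 30 mm, walls and floor 4 to 5 mm thick, origin at the centre of its underside
- coin_frame: bystander: upright brass coin acceptor frame 110 mm wide and 120 mm tall, origin at the centre of its underside; leave alone
- mirror_bracket: bystander: bright steel angle bracket 60 x 120 x 75 mm, origin at the centre of its underside; leave alone
- thumb_wheel: bystander: knurled steel thumb wheel 60 mm across, 28 mm tall, origin at the centre of its underside; leave alone
- screwdriver: bystander: screwdriver lying on the shelf in front of the tray; leave alone

How it is judged:
By the outcome, as a careful person would: the job done as asked, in the order asked, and still so for the second after the job is handed in, with the robot touching nothing.
Of base_a, base_b, base_c, base_d only 3 to 4 are there at a start; the rules pass over those that are not, and their reading is None.
At some moment in a run one of base_a, base_b, base_c, base_d may be knocked a few centimetres aside while the robot is not near it.
Once in a run the grip may slacken for a moment while it holds something.
It also fails if it takes over 210 s, if anything falls off the work surface, if the arm or the gripper's body presses on something with over 40 N, if the wrist force passes 120 N, or if a joint passes its speed limit or range.

## Working session

There is one attempt and no reset: what is moved stays moved. The work goes in short steps, Python scripts to look and compute and a tool call to move; the robot and the scene stay as the last step left them, time stands still between calls to the robot, and variables do not carry over. Pictures are saved under pics/ and viewed, at most 14 in all, crops included, and the job is handed in when it is done.

Besides the shell and the picture viewer there is one more tool, called after "Request:" in YAML: its name, and indented under it one key for each argument. send_rows: Moves the arm, as the interface text tells. Shifts and turns lie within -1 to 1; 1 stands for 0.025 m of shift or 4 degrees of turn. Its arguments: {"type":"object","properties":{"series":{"type":"string"},"squeeze":{"type":"number"}},"required":["series"]}

```bash
mkdir -p pics; ls; cat > h.py <<'E'
import numpy as np, cv2
from workcell import manip
def snap(name,fn=None):
    P=manip.camera_params(name); im=manip.camera(name)
    bgr=cv2.cvtColor(np.asarray(im),cv2.COLOR_RGB2BGR)
    if fn: cv2.imwrite('pics/'+fn,bgr)
    return bgr,P
def ray(P,u,v):
    K=np.array([[P['fx'],0,P['cx']],[0,P['fy'],P['cy']],[0,0,1.]])
    d=cv2.undistortPoints(np.array([[[u,v]]],float),K,np.array([P['k1'],0,0,0,0.]))[0,0] if 0 else None
    a=np.array([(u-P['cx'])/P['fx'],(v-P['cy'])/P['fy']]); s=a.copy()
    for _ in range(30): s=a/(1+P['k1']*(s@s))
    R=np.array(P['R']);t=np.array(P['t'])
    return -R.T@t, R.T@np.array([s[0],s[1],1.])
def onz(P,u,v,z):
    c,d=ray(P,u,v); return c+d*(z-c[2])/d[2]
def proj(P,X):
    c=np.array(P['R'])@np.array(X,float)+np.array(P['t']); s=c[:2]/c[2]; s=s*(1+P['k1']*(s@s))
    return np.array([s[0]*P['fx']+P['cx'],s[1]*P['fy']+P['cy']])
def tri(P1,p1,P2,p2):
    c1,d1=ray(P1,*p1);c2,d2=ray(P2,*p2);A=np.c_[d1,-d2];k=np.linalg.lstsq(A,c2-c1,rcond=None)[0]
    a=c1+k[0]*d1;b=c2+k[1]*d2; return (a+b)/2,np.linalg.norm(a-b)
E
sed -i '/undistortPoints/d' h.py; sed -i '/K=np.array/d' h.py
python3 - <<'E'
from h import *
a,P=snap('scene','scene0.png');b,Q=snap('side','side0.png');c,W=snap('wrist','wrist0.png')
for p in(P,Q,W): print(p['fx'],p['k1'],-np.array(p['R']).T@p['t'],np.round(p['R'],2).tolist())
print(manip.get_obs())
E
```

```text
pics
364.5845476520293 -0.06783827441593243 [ 0.98570758 -0.59503846  1.0465795 ] [[0.75, 0.66, -0.02], [0.5, -0.59, -0.63], [-0.42, 0.46, -0.78]]
514.3329583862591 -0.11748169749902268 [-0.09288118 -0.77350505  1.25568145] [[0.75, -0.66, -0.02], [-0.52, -0.57, -0.64], [0.41, 0.49, -0.77]]
358.2560684182644 -0.06480550692678864 [0.65040289 0.07271624 0.38265065] [[1.0, 0.0, -0.0], [0.0, -0.97, 0.26], [-0.0, -0.26, -0.97]]
{'time_s': 0.15, 'qpos': array([-8.26002507e-02,  1.24369286e-01,  1.65136966e+00,  5.15201449e-05,
        1.36751378e+00, -8.26160660e-02]), 'qvel': array([-0.00089558, -0.00248131, -0.00323172, -0.00064201,  0.00077795,
        0.00224482]), 'effort': array([ 4.52342692e-04, -4.18191254e+01, -3.60470796e+01,  7.75244599e-02,
        4.69156180e-02, -8.73639601e-05]), 'tcp_pos': array([6.49491995e-01, 2.76193642e-05, 2.13654849e-01]), 'ee_rot': array([[-5.21771081e-06,  9.99998638e-01, -1.65024491e-03],
       [ 9.99999982e-01,  5.52673226e-06,  1.87253428e-04],
       [ 1.87262293e-04, -1.65024390e-03, -9.99998621e-01]]), 'wrist_force': array([ 0.5704469 , -1.02943589, -0.31538709]), 'torque': array([ 0.01226623, -0.01029223, -0.03801742]), 'finger_force': 0.0, 'grip_width': 0.09507928185963455}
```

View pics/scene0.png

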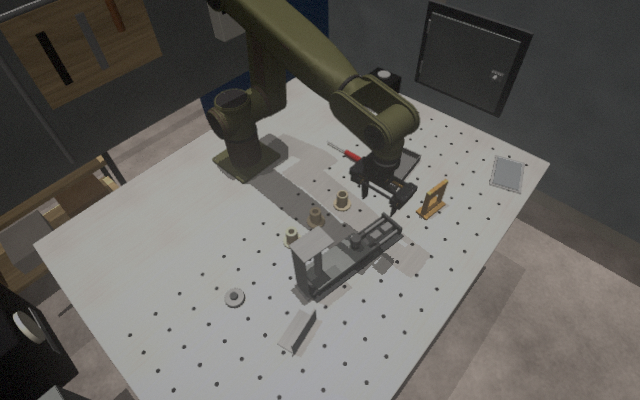

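View pics/side0.png

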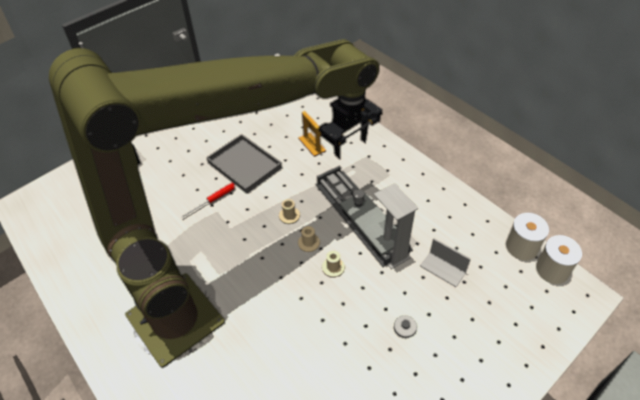

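The scene and side views show three bases: scene (342,200), (316,215), (292,238); side (289,210), (308,237), (333,262). They also show the rail and hood at about (345,260) in the scene view. Next I'll enlarge this area.

```bash
python3 - <<'E'
import cv2,numpy as np
a=cv2.imread('pics/scene0.png')[170:310,270:430];b=cv2.imread('pics/side0.png')[150:290,260:420]
g=lambda x:cv2.resize(cv2.convertScaleAbs(x,alpha=1.4,beta=15),None,fx=5,fy=4.2,interpolation=cv2.INTER_CUBIC)[:588]
cv2.imwrite('pics/c1.png',cv2.resize(g(a),(685,600)));cv2.imwrite('pics/c2.png',cv2.resize(g(b),(685,600)))
E
```

```text
(no output)
```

View pics/c1.png

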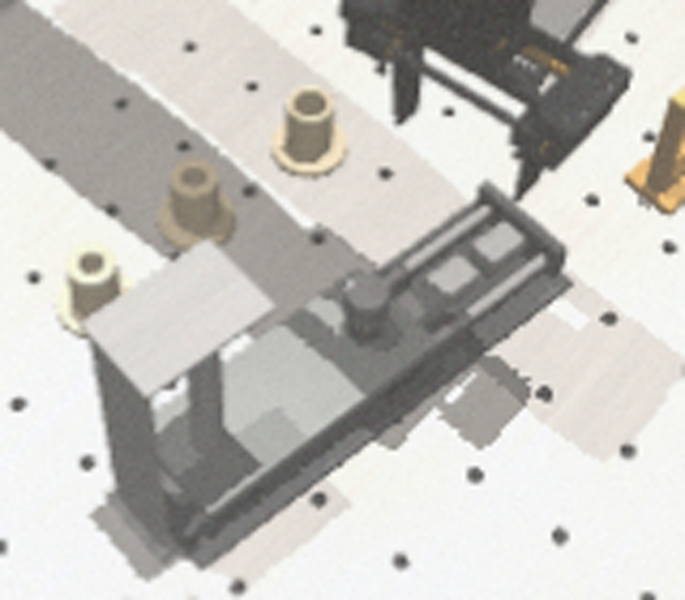

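View pics/c2.png

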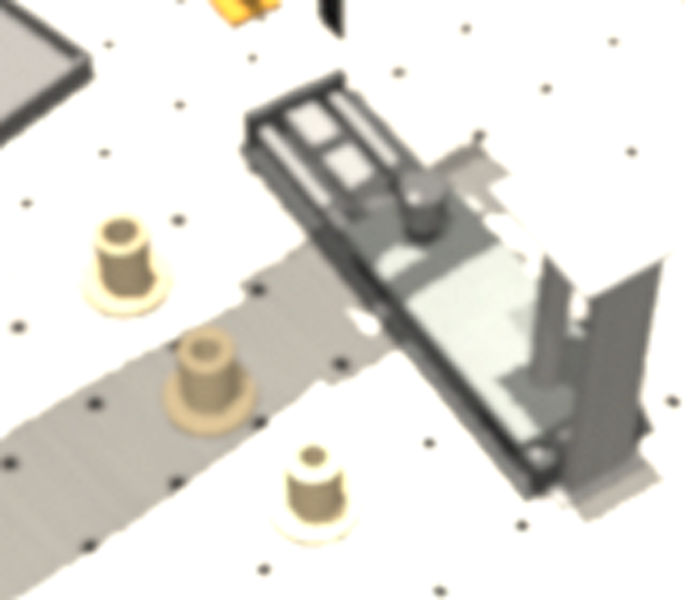

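View pics/wrist0.png

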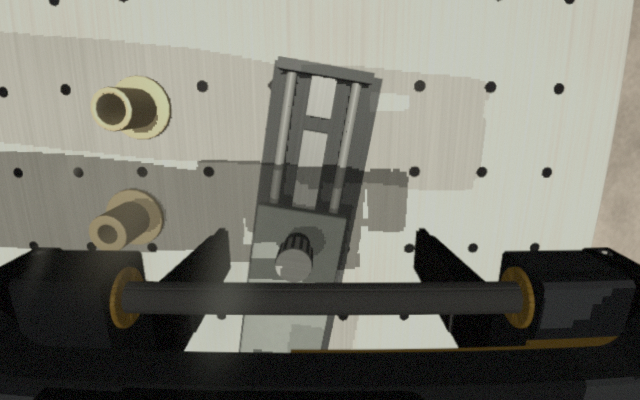

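The enlarged views show the knob top at scene (356,236.3) and side (358.8,193.2), with the tube tops and rail end clear. The mast sits under the hood. The wrist view shows the knob at (294,262) and the rail end at (277–382,58–77). Now I'll triangulate these.

```bash
python3 - <<'E'
from h import *
P=manip.camera_params('scene');Q=manip.camera_params('side');W=manip.camera_params('wrist')
A=lambda x,y:(270+x/4.281,170+y/4.2857)
B=lambda x,y:(260+x/4.281,150+y/4.2857)
S={'knobtop .095':((368,284),(423,185)),'b1 .06':((311,100),(121,232)),'b2':((193,178),(207,348)),'b3':((92,264),(314,456)),
'railL':((487,190),(247,120)),'railR':((565,255),(342,75))}
for k,(a,b) in S.items():
    X,e=tri(P,A(*a),Q,B(*b)); z=.095 if 'knob' in k else .06
    print(k,X.round(4),round(e,4), onz(P,*A(*a),z).round(4),onz(Q,*B(*b),z).round(4))
print('hood',[onz(P,*A(*p),.229).round(4)[:2].tolist() for p in((85,325),(208,240),(272,303),(150,397))])
for z in(.03,.045): print(onz(W,277,58,z).round(4),onz(W,382,77,z).round(4))
# long edges of rail, wrist
print('knob wrist',onz(W,294,264,.095).round(4),'b1,b2',onz(W,112,110,.06).round(4),onz(W,107,232,.06).round(4))
# tray corners scene full and side
print('tray side',[onz(Q,*p,.03).round(3)[:2].tolist() for p in((208,160),(242,137),(281,163),(247,190))])
E
```

```text
knobtop .095 [ 0.6242 -0.0677  0.0972] 0.0072 [ 0.6226 -0.0624  0.095 ] [ 0.6246 -0.0706  0.095 ]
b1 .06 [0.4597 0.0674 0.059 ] 0.0068 [0.4591 0.0708 0.06  ] [0.4584 0.0625 0.06  ]
b2 [ 0.4389 -0.0539  0.0581] 0.0021 [ 0.4396 -0.0538  0.06  ] [ 0.4379 -0.0563  0.06  ]
b3 [ 0.4351 -0.1662  0.056 ] 0.0032 [ 0.4368 -0.1662  0.06  ] [ 0.4331 -0.17    0.06  ]
railL [0.6138 0.1096 0.0269] 0.0037 [0.6255 0.0889 0.06  ] [0.5942 0.0836 0.06  ]
railR [0.6989 0.0965 0.0266] 0.0046 [0.7079 0.0766 0.06  ] [0.6767 0.0701 0.06  ]
hood [[0.5598, -0.2752], [0.5745, -0.1776], [0.6371, -0.1875], [0.6252, -0.2859]]
[0.6079 0.1127 0.03  ] [0.7065 0.0957 0.03  ]
[0.6097 0.111  0.045 ] [0.7041 0.0947 0.045 ]
knob wrist [ 0.6255 -0.065   0.095 ] b1,b2 [0.461  0.0674 0.06  ] [ 0.4383 -0.0493  0.06  ]
tray side [[0.392, 0.419], [0.543, 0.433], [0.566, 0.239], [0.411, 0.218]]
```

```bash
cat >> h.py <<'E'
def go(T):
    o=manip.get_obs();d=np.array(o['ee_rot']).T@(np.array(T)-o['tcp_pos'])/.025
    x=np.array(o['ee_rot'])[:,0]
    print('units',d.round(2),'tcp',o['tcp_pos'].round(4),'yaw',np.degrees(np.arctan2(x[0],x[1])).round(2),'F',o['wrist_force'].round(1),'w',round(o['grip_width'],4),'f',round(o['finger_force'],1),'t',round(o['time_s'],1))
E
```

Request:
send_rows:
  series: "1 -1 -0.7 0 0.75;1 -1 -0.5 0 0.75;1 0 0 0 0.75;1 0 0 0 0"
  squeeze: 35

```text
time_s: 0.55
tcp_pos: [0.6182, -0.0499, 0.2143]
ee_rot: [[0.157, 0.988, -0.001], [0.988, -0.157, 0.0], [0.0, -0.001, -1.0]]
wrist_force: [0.5, 1.0, 0.0]
grip_width: 0.0952
finger_force: 0.0
```

```bash
python3 - <<'E'
from h import *
go([.6245,-.066,.061]); a,W=snap('wrist','w1.png')
Q=manip.camera_params('side')
print('coin',onz(Q,312,150,0).round(3))
E
```

```text
units [-0.6   0.35  6.13] tcp [ 0.6182 -0.0499  0.2143] yaw 9.06 F [0.5 1.  0. ] w 0.0952 f 0.0 t 0.6
coin [0.7  0.24 0.  ]
```

View pics/w1.png

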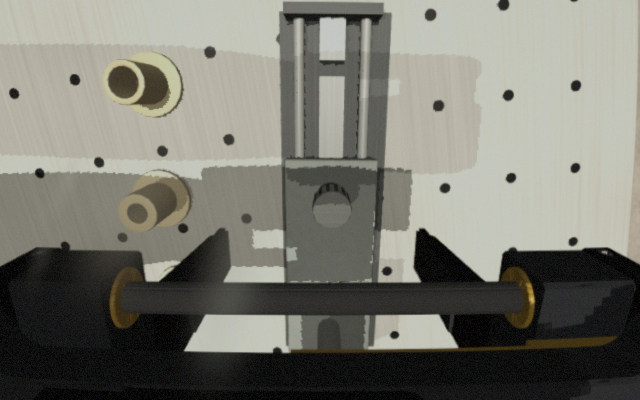

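The wrist view shows the rail lined up with the image columns, so the yaw of about 9° is right. The knob top is at about (332,211).

```bash
python3 - <<'E'
from h import *
W=manip.camera_params('wrist')
for p,z in(((332,211),.095),((284,15),.03),((390,15),.03),((287,345),.03),((378,345),.03),((142,212),.06),((125,83),.06)): print(p,onz(W,*p,z).round(4))
E
```

```text
(332, 211) [ 0.625  -0.0672  0.095 ]
(284, 15) [0.6083 0.1044 0.03  ]
(390, 15) [0.704  0.0896 0.03  ]
(287, 345) [ 0.5479 -0.2409  0.03  ]
(378, 345) [ 0.6527 -0.2575  0.03  ]
(142, 212) [ 0.4436 -0.0509  0.06  ]
(125, 83) [0.4613 0.067  0.06  ]
```

Request:
send_rows:
  series: "1 -0.63 0.38 0 0;1 0 0 1 0;1 0 0 1 0;1 0 0 1 0;1 0 0 1 0;1 0 0 1 0;1 0 0 1 0;1 0 0 0.1 0"

```text
time_s: 1.4
tcp_pos: [0.6231, -0.0662, 0.0578]
ee_rot: [[0.156, 0.988, -0.007], [0.988, -0.156, 0.001], [-0.0, -0.008, -1.0]]
wrist_force: [-0.6, 1.0, -0.7]
grip_width: 0.0952
finger_force: 0.0
```

Request:
send_rows:
  series: "1 0 0 0 0;-1 0 0 0 0;-1 0 0 0 0;-1 0 0 0 0;-1 0 0 0 0;-1 0 0 0 0"

```text
time_s: 2.0
tcp_pos: [0.6258, -0.0664, 0.0627]
ee_rot: [[0.156, 0.988, 0.001], [0.988, -0.156, -0.0], [-0.0, 0.001, -1.0]]
wrist_force: [-1.0, -0.6, 0.8]
grip_width: 0.0606
finger_force: 0.0
```

```bash
python3 -c "
from h import *
go([.625,-.067,.061])"
```

```text
units [-0.03 -0.03  0.07] tcp [ 0.6258 -0.0664  0.0627] yaw 8.99 F [-1.  -0.6  0.8] w 0.0606 f 0.0 t 2.0
```

Fingers are slow, at about 70 mm/s.

Request:
send_rows:
  series: "-1 0 0 0 0;-1 0 0 0 0;-1 0 0 0 0;-1 0 0 0 0;-1 0 0 0 0;-1 0 0 0 0;-1 0 0 0 0"

```text
time_s: 2.7
tcp_pos: [0.6242, -0.0661, 0.062]
ee_rot: [[0.156, 0.988, -0.004], [0.988, -0.156, 0.001], [-0.0, -0.004, -1.0]]
wrist_force: [-4.7, 0.3, 3.6]
grip_width: 0.0315
finger_force: 35.0
```

Request:
send_rows:
  series: "-1 0 0 -0.3 0;-1 0 0 -0.3 0;-1 0 0 -0.3 0;-1 0 0 -0.12 0;-1 0 0 0 0;-1 0 0 0 0"

```text
time_s: 3.3
tcp_pos: [0.6242, -0.0661, 0.0865]
ee_rot: [[0.156, 0.988, -0.003], [0.988, -0.156, 0.001], [0.0, -0.003, -1.0]]
wrist_force: [-5.1, -0.4, -8.6]
grip_width: 0.0316
finger_force: 35.0
```

Request:
send_rows:
  series: "-1 0 0 -0.06 0;-1 0 0 0 0;-1 0 0 0 0"

```text
time_s: 3.6
tcp_pos: [0.6242, -0.0661, 0.0872]
ee_rot: [[0.156, 0.988, -0.004], [0.988, -0.156, 0.001], [0.0, -0.004, -1.0]]
wrist_force: [-3.2, -0.5, -16.1]
grip_width: 0.0311
finger_force: 35.0
```

At the stop (16 N, more than the spring's 8 N). Slide 120 mm.

Request:
send_rows:
  series: "-1 0.3 0 0 0;-1 0.6 0 0 0;-1 0.8 0 0 0;-1 0.8 0 0 0;-1 0.8 0 0 0;-1 0.8 0 0 0;-1 0.4 0 0 0;-1 0 0 0 0"

```text
time_s: 4.4
tcp_pos: [0.6431, 0.0464, 0.0873]
ee_rot: [[0.155, 0.988, -0.0], [0.988, -0.155, 0.002], [0.002, -0.0, -1.0]]
wrist_force: [2.9, 1.5, -25.4]
grip_width: 0.0316
finger_force: 35.0
```

Request:
send_rows:
  series: "-1 0.15 0 0 0;-1 0.15 0 0 0;-1 0.1 0 0 0;-1 0 0 0 0;-1 0 0 0 0"

```text
time_s: 4.9
tcp_pos: [0.6441, 0.0523, 0.0873]
ee_rot: [[0.157, 0.988, -0.002], [0.988, -0.157, -0.003], [-0.003, -0.001, -1.0]]
wrist_force: [1.2, -5.6, -25.8]
grip_width: 0.0314
finger_force: 35.0
```

Request:
send_rows:
  series: "-1 0 0 0.3 0;-1 0 0 0.3 0;-1 0 0 0.3 0;-1 0 0 0.15 0;-1 0 0 0 0;-1 0 0 0 0"

```text
time_s: 5.5
tcp_pos: [0.6442, 0.0523, 0.0656]
ee_rot: [[0.157, 0.988, -0.003], [0.988, -0.157, -0.003], [-0.003, -0.002, -1.0]]
wrist_force: [-9.1, -5.2, -6.2]
grip_width: 0.0313
finger_force: 35.0
```

Request:
send_rows:
  series: "-1 0 0 0.16 0;-1 0 0 0 0;-1 0 0 0 0"

```text
time_s: 5.8
tcp_pos: [0.6443, 0.0523, 0.0621]
ee_rot: [[0.157, 0.988, -0.002], [0.988, -0.157, -0.003], [-0.003, -0.002, -1.0]]
wrist_force: [-9.5, -5.9, -5.6]
grip_width: 0.0316
finger_force: 35.0
```

Request:
send_rows:
  series: "1 0 0 0 0;1 0 0 0 0;1 0 0 0 0;1 0 0 0 0;1 0 0 -0.5 0;1 0 0 -1 0;1 0 0 -1 0;1 0 0 -1 0"

```text
time_s: 6.6
tcp_pos: [0.6454, 0.0548, 0.1489]
ee_rot: [[0.156, 0.988, 0.002], [0.988, -0.156, 0.0], [0.0, 0.002, -1.0]]
wrist_force: [0.7, 0.2, 1.3]
grip_width: 0.0903
finger_force: 0.0
```

Request:
send_rows:
  series: "1 0 0 -1 0;1 -1 0 -1 0;1 -1 0 -1 0;1 -1 0 -1 0;1 -1 -0.5 -1 0;1 -1 -1 0 0;1 0 -1 0 0;1 0 0 0 0"

```text
time_s: 7.4
tcp_pos: [0.5622, -0.0594, 0.2736]
ee_rot: [[0.158, 0.988, 0.003], [0.988, -0.158, -0.0], [0.0, 0.003, -1.0]]
wrist_force: [-0.1, 0.4, 0.4]
grip_width: 0.0953
finger_force: 0.0
```

```bash
python3 - <<'E'
from h import *
go([.62,-.1,.3])
a,W=snap('wrist');b,P=snap('scene');c,Q=snap('side')
print(proj(P,[.6244,-.0,.16]),proj(Q,[.62,-.097,.1]),proj(P,[.62,-.097,.1]))
f=lambda x:cv2.resize(cv2.convertScaleAbs(x,alpha=1.3,beta=10),(400,300),interpolation=cv2.INTER_CUBIC)
cv2.imwrite('pics/m2.png',np.vstack([np.hstack([f(b[185:305,290:450]),f(c[145:265,265:425])]),np.hstack([cv2.resize(a,(480,300)),np.zeros((300,320,3),np.uint8)])]))
for n,i in zip(('W','S','D'),(a,b,c)): cv2.imwrite(f'pics/raw2{n}.png',i)
E
```

```text
units [-1.24  2.54 -1.05] tcp [ 0.5622 -0.0594  0.2736] yaw 9.06 F [-0.1  0.4  0.4] w 0.0953 f 0.0 t 7.4
[370.04000182 211.87647247] [363.92155147 197.85628757] [348.41303788 242.00163985]
```

View pics/m2.png

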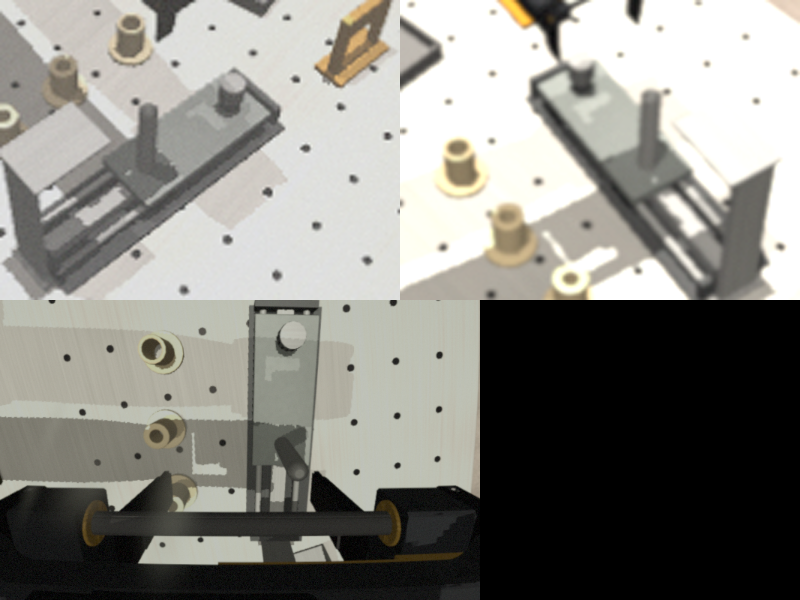

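The carriage is out with the knob down. The mast tip is at scene (349,228), side (365,182) and wrist (399,231).

```bash
python3 - <<'E'
from h import *
P=manip.camera_params('scene');Q=manip.camera_params('side');W=manip.camera_params('wrist')
s=lambda x,y:(290+x/2.5,185+y/2.5); d=lambda x,y:(265+(x-400)/2.5,145+y/2.5); w=lambda x,y:(x/.75,(y-300)/.75)
print('mast',tri(P,s(148,107),Q,d(651,92)),onz(P,*s(148,107),.175),onz(Q,*d(651,92),.175),onz(W,*w(299,473),.175))
print('knob',onz(P,*s(231,78),.095),onz(Q,*d(581,63),.095),onz(W,*w(292,330),.095), 'if up:',onz(W,*w(292,330),.115))
y=np.array([np.sin(.159),np.cos(.159),0]);print('pred mast',np.array([.6443,.0523,0])-.15*y)
for n,(a,b,c) in {'b1':((129,23),(459,147),(157,350)),'b2':((63,65),(508,212),(158,435)),'b3':((4,117),(571,281),(179,497))}.items():
  print(n,onz(P,*s(*a),.06)[:2].round(4),onz(Q,*d(*b),.06)[:2].round(4),onz(W,*w(*c),.06)[:2].round(4))
E
```

```text
mast (array([ 0.61960299, -0.09805696,  0.17377985]), np.float64(0.0036229969833159537)) [ 0.61965538 -0.09666983  0.175     ] [ 0.61826673 -0.10094769  0.175     ] [ 0.62121178 -0.09432237  0.175     ]
knob [0.6393742  0.05550402 0.095     ] [0.64065654 0.0420659  0.095     ] [0.64561527 0.05760114 0.095     ] if up: [0.64159373 0.0550227  0.115     ]
pred mast [ 0.62055037 -0.09580792  0.        ]
b1 [0.4589 0.0653] [0.46   0.0629] [0.4689 0.0657]
b2 [ 0.4384 -0.0518] [ 0.4408 -0.0521] [ 0.4435 -0.0499]
b3 [ 0.4377 -0.1665] [ 0.431  -0.1726] [ 0.4526 -0.1511]
```

Request:
send_rows:
  series: "1 0.9 -1 1 0;1 0.9 -1 1 0;1 0.9 -1 1 0;1 0.9 -1 1 0;1 0.71 -0.83 1 0;1 0 0 0 0"

```text
time_s: 8.15
tcp_pos: [0.4573, 0.0683, 0.142]
ee_rot: [[0.153, 0.988, -0.008], [0.988, -0.153, 0.0], [-0.001, -0.008, -1.0]]
wrist_force: [-0.4, -0.9, 0.4]
grip_width: 0.0952
finger_force: 0.0
```

```bash
python3 - <<'E'
from h import *
go([.460,.066,.03])
a,W=snap('wrist','w3.png')
print(proj(W,[.46,.066,.06]))
E
```

```text
units [-0.07  0.16  4.48] tcp [0.4573 0.0683 0.142 ] yaw 8.78 F [-0.4 -0.9  0.4] w 0.0952 f 0.0 t 8.2
[325.93416722 206.97687273]
```

View pics/w3.png

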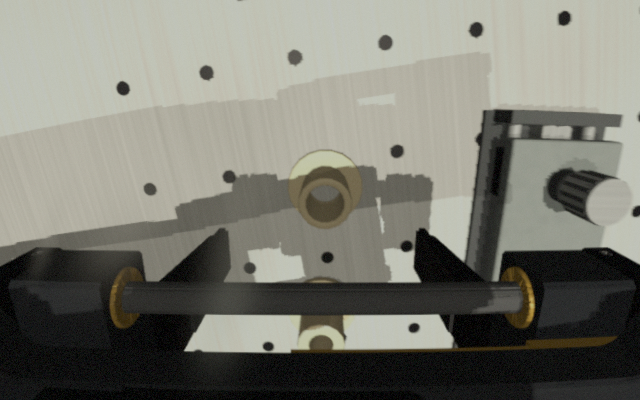

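The tube top is at (325,203) against a predicted (326,207), so it is within 3 mm. I'll descend and grasp.

Request:
send_rows:
  series: "0.6 0.03 0.05 0.9 0;0.4 0 0 0.9 0;0.2 0 0 0.9 0;0.2 0 0 0.9 0;0 0 0 0.85 0;0 0 0 0 0;-1 0 0 0 0;-1 0 0 0 0"
  squeeze: 20

```text
time_s: 9.0
tcp_pos: [0.4644, 0.0666, 0.0371]
ee_rot: [[0.157, 0.988, 0.003], [0.988, -0.157, 0.0], [0.001, 0.003, -1.0]]
wrist_force: [-0.1, -0.8, -1.3]
grip_width: 0.0398
finger_force: 20.0
```

Request:
send_rows:
  series: "-1 0 0 0 0;-1 0 0 0 0;-1 0 0 0 0;-1 0 0 0 0"

```text
time_s: 9.4
tcp_pos: [0.464, 0.0667, 0.0368]
ee_rot: [[0.156, 0.988, 0.004], [0.988, -0.156, -0.0], [0.0, 0.004, -1.0]]
wrist_force: [1.1, -1.2, 5.4]
grip_width: 0.0401
finger_force: 20.0
```

Request:
send_rows:
  series: "-1 0 0 -1 0;-1 0 0 -1 0;-1 0 0 -1 0;-1 -0.4 0.9 -1 0;-1 -0.8 0.9 -1 0;-1 -0.8 0.9 -1 0;-1 -0.8 0.9 -1 0;-1 -0.8 0.9 -0.4 0"
  squeeze: 25

```text
time_s: 10.2
tcp_pos: [0.5608, -0.0406, 0.2227]
ee_rot: [[0.156, 0.988, 0.003], [0.988, -0.156, -0.0], [0.0, 0.003, -1.0]]
wrist_force: [0.1, -0.2, 0.1]
grip_width: 0.0398
finger_force: 25.0
```

Request:
send_rows:
  series: "-1 -0.8 0.9 0 0;-1 -0.8 0.9 0 0;-1 -0.24 0.9 0 0;-1 0 0 0 0;-1 0 0 0 0;-1 0 0 0 0"

```text
time_s: 10.8
tcp_pos: [0.618, -0.095, 0.2195]
ee_rot: [[0.156, 0.988, -0.002], [0.988, -0.156, 0.001], [0.0, -0.002, -1.0]]
wrist_force: [-0.6, -0.4, -1.0]
grip_width: 0.04
finger_force: 25.0
```

```bash
python3 - <<'E'
from h import *
go([.6205,-.0958,.222])
b,P=snap('scene');c,Q=snap('side')
f=lambda x:cv2.resize(cv2.convertScaleAbs(x,alpha=1.4,beta=20),(400,400),interpolation=cv2.INTER_CUBIC)
cv2.imwrite('pics/m4.png',np.hstack([f(b[170:270,300:400]),f(c[120:220,315:415])]))
print(proj(P,[.6205,-.0958,.175]),proj(Q,[.6205,-.0958,.175]))
E
```

```text
units [-0.02  0.1  -0.1 ] tcp [ 0.618  -0.095   0.2195] yaw 8.97 F [-0.6 -0.4 -1. ] w 0.04 f 25.0 t 10.8
[349.61245777 227.76845461] [364.69760033 180.4096675 ]
```

View pics/m4.png

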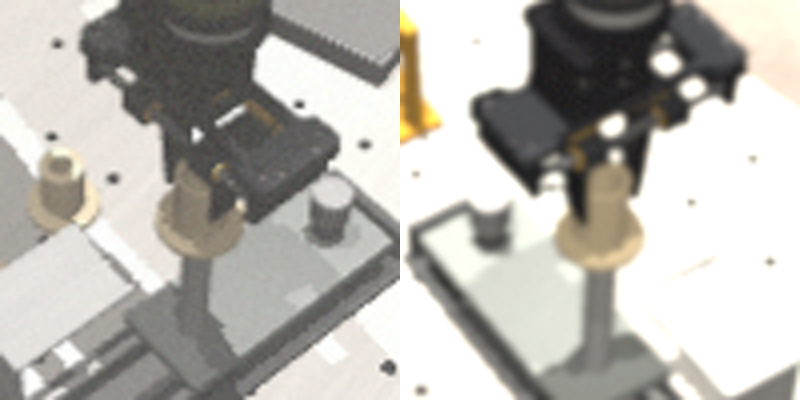

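In both views the flange sits centred over the mast: scene (200,222) and side (600,232). I'll lower gently.

Request:
send_rows:
  series: "-1 0 0.06 0.2 0;-1 0 0 0.2 0;-1 0 0 0.2 0;-1 0 0 0.2 0;-1 0 0 0 0"

```text
time_s: 11.4
tcp_pos: [0.6198, -0.0958, 0.1987]
ee_rot: [[0.156, 0.988, -0.002], [0.988, -0.156, 0.0], [0.0, -0.002, -1.0]]
wrist_force: [-0.9, 0.5, -1.2]
grip_width: 0.0406
finger_force: 2.4
```

Request:
send_rows:
  series: "-1 0 0 0.2 0;-1 0 0 0.2 0;-1 0 0 0 0"

```text
time_s: 11.7
tcp_pos: [0.6199, -0.0958, 0.189]
ee_rot: [[0.157, 0.988, -0.002], [0.988, -0.157, 0.001], [0.0, -0.002, -1.0]]
wrist_force: [-1.5, -0.1, -2.6]
grip_width: 0.0397
finger_force: 25.0
```

Request:
send_rows:
  series: "-1 0 0 0.3 0;-1 0 0 0.3 0;-1 0 0 0.4 0;-1 0 0 0.4 0;-1 0 0 0 0"

```text
time_s: 12.2
tcp_pos: [0.6193, -0.0958, 0.1524]
ee_rot: [[0.157, 0.988, -0.003], [0.988, -0.157, 0.001], [0.0, -0.003, -1.0]]
wrist_force: [-0.9, -1.3, -2.3]
grip_width: 0.0401
finger_force: 25.0
```

Request:
send_rows:
  series: "-1 0 0 0.4 0;-1 0 0 0.4 0;-1 0 0 0.4 0;-1 0 0 0.4 0;-1 0 0 0.3 0;-1 0 0 0 0;-1 0 0 0 0"

```text
time_s: 12.9
tcp_pos: [0.6198, -0.0958, 0.1065]
ee_rot: [[0.156, 0.988, -0.002], [0.988, -0.156, 0.0], [0.0, -0.002, -1.0]]
wrist_force: [-2.7, -2.9, -3.2]
grip_width: 0.0396
finger_force: 25.0
```

```bash
python3 - <<'E'
from h import *
go([.6205,-.0958,.104])
b,P=snap('scene');c,Q=snap('side')
f=lambda x:cv2.resize(cv2.convertScaleAbs(x,alpha=1.4,beta=20),(400,400),interpolation=cv2.INTER_CUBIC)
cv2.imwrite('pics/m5.png',np.hstack([f(b[190:290,300:400]),f(c[140:240,315:415])]))
E
```

```text
units [0.   0.03 0.1 ] tcp [ 0.6198 -0.0958  0.1065] yaw 9.0 F [-2.7 -2.9 -3.2] w 0.0396 f 25.0 t 12.9
```

View pics/m5.png

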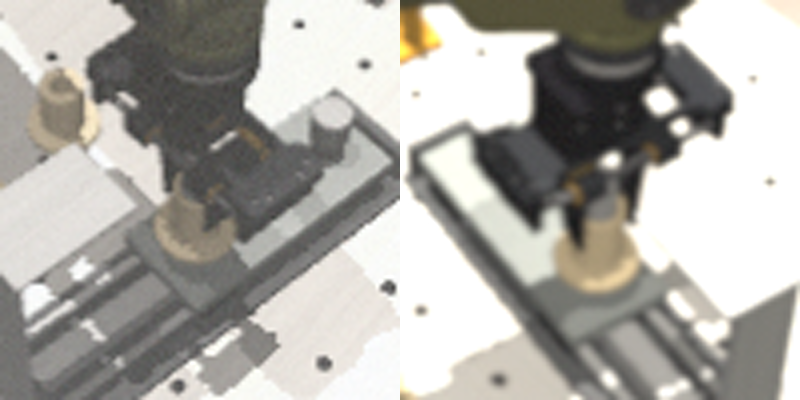

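The bore is wide: the base is well down the mast. I'll release it and press it down with the fingertips straddling the mast.

Request:
send_rows:
  series: "0 0 0 0 0;0 0 0 0 0;0 0 0 0 0;0 0 0 -0.9 0;0 0 0 -0.9 0;-0.3 0 0 -0.3 0;-0.3 0 0 0 0;-0.3 0 0 0 0"

```text
time_s: 13.8
tcp_pos: [0.6202, -0.0957, 0.1595]
ee_rot: [[0.156, 0.988, -0.0], [0.988, -0.156, 0.0], [0.0, -0.0, -1.0]]
wrist_force: [-0.7, -0.3, 0.2]
grip_width: 0.034
finger_force: 0.0
```

Request:
send_rows:
  series: "-0.3 0 0.03 0.6 0;-0.3 0 0 0.6 0;-0.3 0 0 0.4 0;-0.3 0 0 0.2 0;-0.3 0 0 0 0"

```text
time_s: 14.3
tcp_pos: [0.6201, -0.0958, 0.113]
ee_rot: [[0.156, 0.988, -0.003], [0.988, -0.156, 0.001], [0.0, -0.003, -1.0]]
wrist_force: [-0.4, -0.1, 0.6]
grip_width: 0.0332
finger_force: 0.0
```

Request:
send_rows:
  series: "-0.3 0 0 0.16 0;-0.3 0 0 0.1 0;-0.3 0 0 0.08 0;-0.3 0 0 0 0"

```text
time_s: 14.7
tcp_pos: [0.6212, -0.0961, 0.1066]
ee_rot: [[0.156, 0.988, 0.0], [0.988, -0.156, -0.0], [-0.0, 0.0, -1.0]]
wrist_force: [-0.5, -0.1, 0.2]
grip_width: 0.0331
finger_force: 0.0
```

Request:
send_rows:
  series: "0 0 0 -1 0;0 0 0 -1 0;0 0 0 -1 0;0 0 0 -1 0;0.3 0 0 -0.8 0;0.3 0.2 -1 0 0;0.3 0.3 -1 0 0;0.3 0.3 -1 0 0"

```text
time_s: 15.5
tcp_pos: [0.5496, -0.0643, 0.2272]
ee_rot: [[0.157, 0.988, 0.001], [0.988, -0.157, -0.0], [0.0, 0.001, -1.0]]
wrist_force: [0.3, 0.1, 0.1]
grip_width: 0.0618
finger_force: 0.0
```

```bash
cat >> h.py <<'E'
def blobs(im,lo=60):
    h=cv2.cvtColor(im,cv2.COLOR_BGR2HSV); m=cv2.inRange(h,(12,38,60),(32,130,255))
    n,l,s,c=cv2.connectedComponentsWithStats(cv2.morphologyEx(m,cv2.MORPH_CLOSE,np.ones((3,3))))
    return [(tuple(c[i].round(1)),int(s[i,4]),s[i,:4].tolist()) for i in range(1,n) if s[i,4]>lo]
E
python3 - <<'E'
from h import *
go([.44,-.052,.13])
P=manip.camera_params('scene');Q=manip.camera_params('side')
for n,p in(('scene0',P),('side0',Q)):
    for b in blobs(cv2.imread(f'pics/{n}.png')): print(n,b,onz(p,*b[0],.025)[:2].round(3))
for n in('scene','side'):
    im,p=snap(n,n+'6.png')
    for b in blobs(im): print(n,b,onz(p,*b[0],.025)[:2].round(3))
E
```

```text
units [-0.2  -4.41  3.88] tcp [ 0.5496 -0.0643  0.2272] yaw 9.01 F [0.3 0.1 0.1] w 0.0618 f 0.0 t 15.5
scene0 ((np.float64(55.0), np.float64(18.5)), 1993, [0, 0, 110, 44]) [-2.148  0.043]
scene0 ((np.float64(328.7), np.float64(61.1)), 5482, [238, 0, 181, 141]) [-0.212  0.768]
scene0 ((np.float64(99.4), np.float64(60.4)), 4967, [28, 3, 134, 106]) [-1.264 -0.029]
scene0 ((np.float64(218.3), np.float64(113.1)), 218, [208, 94, 20, 32]) [-0.307  0.1  ]
scene0 ((np.float64(228.4), np.float64(165.3)), 370, [213, 149, 35, 34]) [-0.001 -0.087]
scene0 ((np.float64(65.5), np.float64(195.6)), 3417, [0, 154, 119, 81]) [-0.371 -0.609]
scene0 ((np.float64(432.7), np.float64(200.4)), 635, [416, 178, 33, 42]) [0.711 0.281]
scene0 ((np.float64(341.8), np.float64(200.9)), 269, [333, 190, 18, 21]) [0.461 0.065]
scene0 ((np.float64(315.3), np.float64(217.7)), 277, [307, 207, 18, 21]) [ 0.439 -0.054]
scene0 ((np.float64(563.4), np.float64(225.2)), 76, [557, 218, 15, 17]) [1.123 0.484]
scene0 ((np.float64(583.2), np.float64(238.8)), 354, [565, 225, 35, 29]) [1.197 0.472]
scene0 ((np.float64(608.6), np.floa
[... 2896 characters left out ...]
638 -0.08 ]
side ((np.float64(308.5), np.float64(239.7)), 446, [298, 226, 23, 27]) [ 0.434 -0.059]
side ((np.float64(122.8), np.float64(240.1)), 193, [116, 229, 15, 23]) [0.014 0.315]
side ((np.float64(150.3), np.float64(233.1)), 92, [143, 229, 15, 8]) [0.092 0.281]
side ((np.float64(537.7), np.float64(258.6)), 1328, [507, 228, 68, 56]) [ 0.878 -0.557]
side ((np.float64(31.3), np.float64(342.0)), 8235, [0, 234, 96, 166]) [-0.342  0.18 ]
side ((np.float64(332.6), np.float64(264.0)), 465, [321, 250, 24, 27]) [ 0.43 -0.17]
side ((np.float64(162.5), np.float64(318.5)), 2748, [116, 253, 109, 114]) [-0.026  0.004]
side ((np.float64(190.5), np.float64(283.6)), 150, [182, 273, 17, 21]) [0.091 0.047]
```

Request:
send_rows:
  series: "0.5 -0.28 -1 0.9 0;0.5 0 -1 0.9 0;0.5 0 -1 0.9 0;0.5 0 -1 0.9 0;0.5 0 -0.38 0.5 0;0.5 0 0 0 0;0.5 0 0 0 0"

```text
time_s: 16.3
tcp_pos: [0.442, -0.0547, 0.125]
ee_rot: [[0.157, 0.988, 0.002], [0.988, -0.157, -0.0], [-0.0, 0.002, -1.0]]
wrist_force: [0.6, 0.7, 0.3]
grip_width: 0.0718
finger_force: 0.0
```

```bash
python3 - <<'E'
from h import *
go([.4405,-.054,.035])
for n in('scene','side'):
    im,p=snap(n)
    for b in blobs(im):
        X=onz(p,*b[0],.025)[:2]
        if abs(X[0]-.44)<.07 and abs(X[1]+.1)<.13: print(n,b[:2],X.round(3))
im,W=snap('wrist','w7.png')
for b in blobs(im,300): print('w',b,onz(W,*b[0],.06)[:2].round(3))
P=manip.camera_params('scene');Q=manip.camera_params('side');print('mounted',tri(P,(348,250.2),Q,(363.4,207.6)))
E
```

```text
units [ 0.02 -0.07  3.6 ] tcp [ 0.442  -0.0547  0.125 ] yaw 9.01 F [0.6 0.7 0.3] w 0.0718 f 0.0 t 16.3
scene ((np.float64(315.2), np.float64(217.8)), 269) [ 0.439 -0.055]
scene ((np.float64(292.5), np.float64(235.5)), 124) [ 0.431 -0.16 ]
side ((np.float64(308.3), np.float64(239.8)), 450) [ 0.433 -0.059]
side ((np.float64(332.6), np.float64(264.0)), 467) [ 0.43 -0.17]
w ((np.float64(313.2), np.float64(194.4)), 4407, [274, 150, 80, 85]) [ 0.44  -0.042]
w ((np.float64(574.5), np.float64(221.7)), 4381, [519, 179, 121, 84]) [ 0.622 -0.092]
w ((np.float64(329.5), np.float64(278.8)), 305, [306, 274, 47, 10]) [ 0.441 -0.107]
w ((np.float64(329.4), np.float64(332.6)), 1700, [237, 314, 190, 39]) [ 0.434 -0.152]
mounted (array([ 0.62052896, -0.09702155,  0.05365256]), np.float64(0.0009373063346613765))
```

Request:
send_rows:
  series: "0 0 -0.05 0.9 0;0 0 0 0.9 0;0 0 0 0.9 0;0 0 0 0.9 0;-1 0 0 0 0;-1 0 0 0 0;-1 0 0 0 0;-1 0 0 0 0"
  squeeze: 25

```text
time_s: 17.25
tcp_pos: [0.4411, -0.0545, 0.0357]
ee_rot: [[0.156, 0.988, 0.003], [0.988, -0.156, -0.001], [-0.0, 0.003, -1.0]]
wrist_force: [-0.6, -0.6, -0.8]
grip_width: 0.0399
finger_force: 25.0
```

Request:
send_rows:
  series: "-1 0 0 0 0;-1 0 0 0 0;-1 0 0 0 0"

```text
time_s: 17.55
tcp_pos: [0.4399, -0.0542, 0.0345]
ee_rot: [[0.156, 0.988, 0.001], [0.988, -0.156, -0.0], [-0.0, 0.001, -1.0]]
wrist_force: [1.1, -0.2, -1.6]
grip_width: 0.0398
finger_force: 25.0
```

Request:
send_rows:
  series: "-1 0 0 -1 0;-1 0 0 -1 0;-1 0 0 -1 0;-1 0 0 -1 0;-1 0 0.9 -1 0;-1 0 0.9 -1 0;-1 0 0.9 -1 0;-1 0 0.9 -0.5 0"

```text
time_s: 18.35
tcp_pos: [0.5305, -0.0686, 0.2246]
ee_rot: [[0.156, 0.988, 0.004], [0.988, -0.156, -0.001], [-0.0, 0.004, -1.0]]
wrist_force: [0.8, -0.3, 0.1]
grip_width: 0.04
finger_force: 25.0
```

Request:
send_rows:
  series: "-1 -0.26 0.9 0 0;-1 -0.26 0.9 0 0;-1 0 0.9 0 0;-1 0 0.9 0 0;-1 0 0.2 0 0;-1 0 0 0 0;-1 0 0 0 0"

```text
time_s: 19.05
tcp_pos: [0.6197, -0.0957, 0.2214]
ee_rot: [[0.156, 0.988, -0.001], [0.988, -0.156, 0.0], [0.0, -0.001, -1.0]]
wrist_force: [-0.1, 0.0, -0.9]
grip_width: 0.0401
finger_force: 25.0
```

```bash
python3 - <<'E'
from h import *
go([.6205,-.0958,.2195])
E
```

```text
units [0.   0.03 0.07] tcp [ 0.6197 -0.0957  0.2214] yaw 8.99 F [-0.1  0.  -0.9] w 0.0401 f 25.0 t 19.1
```

Request:
send_rows:
  series: "-1 0 0.03 0.2 0;-1 0 0 0.2 0;-1 0 0 0.2 0;-1 0 0 0.2 0;-1 0 0 0.2 0;-1 0 0 0 0"

```text
time_s: 19.65
tcp_pos: [0.6204, -0.0966, 0.1959]
ee_rot: [[0.156, 0.988, -0.002], [0.988, -0.156, -0.001], [-0.001, -0.002, -1.0]]
wrist_force: [-2.0, -1.2, 0.2]
grip_width: 0.0397
finger_force: 25.0
```

Request:
send_rows:
  series: "-1 0 0 0.15 0;-1 0 0 0.1 0;-1 0 0 0 0"

```text
time_s: 19.95
tcp_pos: [0.6212, -0.0965, 0.1948]
ee_rot: [[0.156, 0.988, 0.0], [0.988, -0.156, -0.001], [-0.001, 0.001, -1.0]]
wrist_force: [-8.8, -0.4, 15.0]
grip_width: 0.0401
finger_force: 25.1
```

The base stops 15 mm below the tip at 15 N of upward force, so this one is narrow and goes to the tray.

Request:
send_rows:
  series: "-1 0 0 -0.4 0;-1 0 0 -0.8 0;-1 0 0 -0.8 0;-1 0.5 -0.3 0 0;-1 0.9 -0.55 0 0;-1 0.9 -0.55 0 0;-1 0.9 -0.55 0 0;-1 0.9 -0.55 0 0"

```text
time_s: 20.75
tcp_pos: [0.5742, 0.017, 0.2389]
ee_rot: [[0.156, 0.988, -0.001], [0.988, -0.156, 0.001], [0.001, -0.001, -1.0]]
wrist_force: [0.4, 0.4, 0.6]
grip_width: 0.0401
finger_force: 25.0
```

Request:
send_rows:
  series: "-1 0.9 -0.55 0 0;-1 0.9 -0.55 0 0;-1 0.9 -0.55 0 0;-1 0.9 -0.55 0 0;-1 0.9 -0.55 0 0;-1 0.9 -0.55 0 0;-1 0.9 -0.55 0 0;-1 0.9 -0.55 0 0"

```text
time_s: 21.55
tcp_pos: [0.4933, 0.2117, 0.239]
ee_rot: [[0.156, 0.988, -0.001], [0.988, -0.156, 0.001], [0.001, -0.002, -1.0]]
wrist_force: [0.1, -0.2, 0.3]
grip_width: 0.0401
finger_force: 25.0
```

Request:
send_rows:
  series: "-1 0.9 -0.5 0 0;-1 0.9 -0.4 0 0;-1 0.9 -0.05 0 0;-1 0 0 0 0;-1 0 0 0 0;-1 0 0 0 0"

```text
time_s: 22.15
tcp_pos: [0.4816, 0.2799, 0.2398]
ee_rot: [[0.157, 0.988, -0.001], [0.988, -0.157, -0.0], [-0.001, -0.001, -1.0]]
wrist_force: [-0.7, -0.0, -1.7]
grip_width: 0.04
finger_force: 25.0
```

```bash
python3 - <<'E'
from h import *
go([.482,.28,.042])
c,Q=snap('side');b,P=snap('scene')
for z in(.03,):
  m=cv2.inRange(cv2.cvtColor(c,cv2.COLOR_BGR2HSV),(0,0,20),(180,60,110))
f=lambda x:cv2.resize(cv2.convertScaleAbs(x,alpha=1.3,beta=20),(400,400),interpolation=cv2.INTER_CUBIC)
cv2.imwrite('pics/m8.png',np.hstack([f(b[110:260,310:460]),f(c[100:220,190:310])]))
E
```

```text
units [0.01 0.02 7.91] tcp [0.4816 0.2799 0.2398] yaw 9.02 F [-0.7 -0.  -1.7] w 0.04 f 25.0 t 22.1
```

View pics/m8.png

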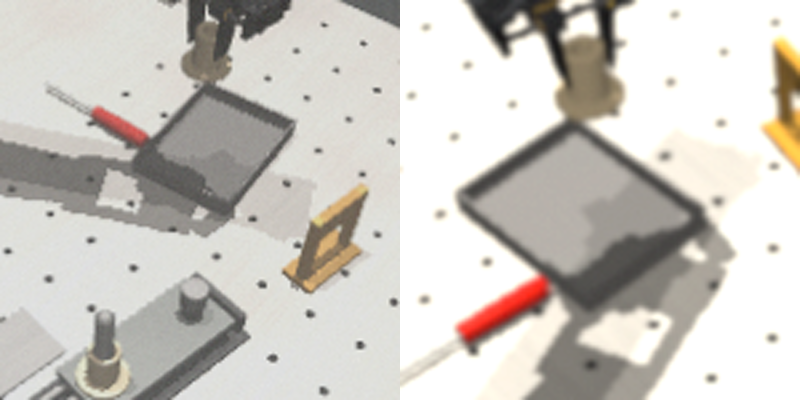

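The tray is clearly visible in both views, with the first base seated on the mast. I'll triangulate the tray corners.

```bash
python3 - <<'E'
from h import *
P=manip.camera_params('scene');Q=manip.camera_params('side')
S=[(212,85),(293,128),(230,213),(138,160)];D=[(460,195),(573,125),(702,215),(588,303)]
print([onz(P,310+a/2.667,110+b/2.667,.03).round(3).tolist() for a,b in S])
print([onz(Q,190+(a-400)/3.333,100+b/3.333,.03).round(3).tolist() for a,b in D])
E
```

```text
[[0.412, 0.436, 0.03], [0.559, 0.435, 0.03], [0.583, 0.233, 0.03], [0.423, 0.231, 0.03]]
[[0.396, 0.425, 0.03], [0.541, 0.431, 0.03], [0.56, 0.234, 0.03], [0.408, 0.216, 0.03]]
```

Request:
send_rows:
  series: "-1 0.2 0.1 1 0;-1 0 0 1 0;-1 0 0 1 0;-1 0 0 1 0;-1 0 0 1 0;-1 0 0 1 0;-1 0 0 1 0;-1 0 0 0 0"

```text
time_s: 23.05
tcp_pos: [0.4826, 0.2828, 0.0614]
ee_rot: [[0.158, 0.987, -0.007], [0.987, -0.158, -0.003], [-0.004, -0.007, -1.0]]
wrist_force: [-0.4, -1.0, -0.7]
grip_width: 0.0401
finger_force: 25.0
```

Request:
send_rows:
  series: "-1 0 0 0.4 0;-1 0 0 0.25 0;-1 0 0 0.15 0;-1 0 0 0 0;-1 0 0 0 0"

```text
time_s: 23.55
tcp_pos: [0.4857, 0.2851, 0.046]
ee_rot: [[0.156, 0.988, 0.001], [0.988, -0.156, 0.0], [0.001, 0.001, -1.0]]
wrist_force: [-0.1, 0.1, -1.1]
grip_width: 0.04
finger_force: 25.0
```

Request:
send_rows:
  series: "-1 0 0 0.15 0;-1 0 0 0.1 0;-1 0 0 0 0;-1 0 0 0 0"

```text
time_s: 23.95
tcp_pos: [0.4852, 0.2849, 0.039]
ee_rot: [[0.156, 0.988, -0.0], [0.988, -0.156, -0.0], [-0.0, -0.0, -1.0]]
wrist_force: [0.8, -0.6, -1.3]
grip_width: 0.04
finger_force: 25.0
```

Bottom at about 4.5 mm, at the floor. Release, rise, and head for the third base.

Request:
send_rows:
  series: "0.3 0 0 0 0;0.3 0 0 0 0;0.3 0 0 0 0;0.3 0 0 -0.5 0;0.3 0 0 -1 0;0.3 0 0 -1 0;0.3 0 0 -1 0;0.3 0 0 -1 0"

```text
time_s: 24.75
tcp_pos: [0.4855, 0.285, 0.1539]
ee_rot: [[0.156, 0.988, 0.001], [0.988, -0.156, 0.001], [0.001, 0.001, -1.0]]
wrist_force: [0.2, -0.3, -0.7]
grip_width: 0.0618
finger_force: 0.0
```

Request:
send_rows:
  series: "0.3 -0.3 0 -0.6 0;0.3 -1 0 -0.5 0;0.3 -1 0 0 0;0.3 -1 0 0 0;0.3 -1 0 0 0;0.3 -1 0 0 0;0.3 -1 0 0 0;0.3 -1 0 0 0"

```text
time_s: 25.55
tcp_pos: [0.4562, 0.1033, 0.1793]
ee_rot: [[0.156, 0.988, -0.0], [0.988, -0.156, -0.0], [-0.0, 0.0, -1.0]]
wrist_force: [0.4, -1.0, 0.1]
grip_width: 0.0618
finger_force: 0.0
```

```bash
python3 - <<'E'
from h import *
for n in('scene','side'):
    im,p=snap(n,n+'9.png')
    for b in blobs(im):
        X=onz(p,*b[0],.025)[:2]
        if .2<X[0]<.75 and abs(X[1])<.45: print(n,b[:2],X.round(3))
go([.435,-.165,.037])
E
```

```text
scene ((np.float64(384.0), np.float64(170.9)), 161) [0.49  0.287]
scene ((np.float64(432.7), np.float64(200.4)), 632) [0.711 0.281]
scene ((np.float64(291.3), np.float64(237.1)), 87) [ 0.433 -0.167]
scene ((np.float64(349.5), np.float64(250.1)), 202) [ 0.614 -0.08 ]
side ((np.float64(312.3), np.float64(132.5)), 213) [0.742 0.286]
side ((np.float64(255.0), np.float64(170.7)), 266) [0.483 0.274]
side ((np.float64(363.7), np.float64(207.3)), 369) [ 0.639 -0.08 ]
side ((np.float64(332.8), np.float64(264.5)), 440) [ 0.429 -0.172]
units [-10.69   0.87   5.7 ] tcp [0.4562 0.1024 0.1793] yaw 9.18 F [-0.3  0.5 -0.6] w 0.0615 f 0.0 t 25.6
```

Request:
send_rows:
  series: "0.5 -1 0.1 0 0;0.5 -1 0.1 0 0;0.5 -1 0.1 0 0;0.5 -1 0.1 0 0;0.5 -1 0.1 0 0;0.5 -1 0.1 0 0;0.5 -1 0.1 0.5 0;0.5 -1 0.1 0.5 0"

```text
time_s: 26.45
tcp_pos: [0.4457, -0.0967, 0.1546]
ee_rot: [[0.156, 0.988, 0.002], [0.988, -0.156, -0.0], [0.0, 0.002, -1.0]]
wrist_force: [0.2, 1.0, 0.7]
grip_width: 0.0713
finger_force: 0.0
```

Request:
send_rows:
  series: "0.5 -1 0.07 0.5 0;0.5 -1 0 0.5 0;0.5 -0.7 0 0 0;0.5 0 0 0 0;0.5 0 0 0 0;0.5 0 0 0 0"

```text
time_s: 27.05
tcp_pos: [0.4368, -0.1622, 0.1295]
ee_rot: [[0.156, 0.988, 0.001], [0.988, -0.156, 0.0], [0.0, 0.001, -1.0]]
wrist_force: [0.8, 0.3, 0.0]
grip_width: 0.0713
finger_force: 0.0
```

```bash
python3 - <<'E'
from h import *
go([.435,-.166,.037])
im,W=snap('wrist','w10.png')
print(proj(W,[.435,-.166,.06]),proj(W,[.435,-.166,.0]))
for b in blobs(im,300): print('w',b)
E
```

```text
units [-0.16 -0.05  3.7 ] tcp [ 0.4368 -0.1622  0.1295] yaw 8.95 F [0.8 0.3 0. ] w 0.0713 f 0.0 t 27.1
[319.04183969 215.09590339] [319.54288718 193.72011134]
w ((np.float64(534.9), np.float64(81.3)), 661, [522, 25, 54, 97])
w ((np.float64(583.0), np.float64(74.2)), 4325, [546, 29, 94, 82])
w ((np.float64(317.4), np.float64(197.1)), 4817, [279, 156, 78, 85])
```

View pics/w10.png

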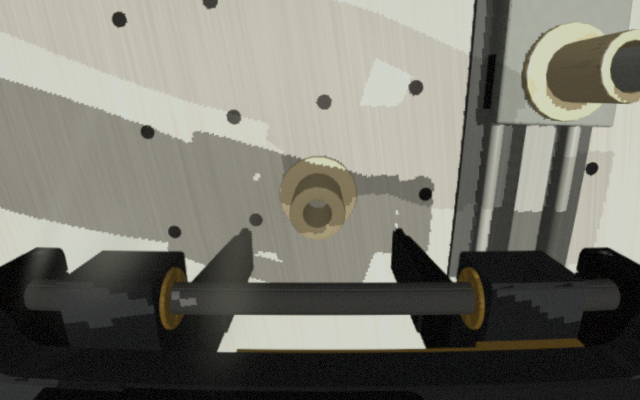

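The third base's tube top is at (317,212) against a predicted (319,215), which is close enough. I'll grasp it.

Request:
send_rows:
  series: "0 -0.1 -0.07 0.9 0;0 0 0 0.9 0;0 0 0 0.9 0;0 0 0 0.95 0;-1 0 0 0 0;-1 0 0 0 0;-1 0 0 0 0;-1 0 0 0 0"
  squeeze: 25

```text
time_s: 27.9
tcp_pos: [0.4354, -0.1656, 0.0395]
ee_rot: [[0.156, 0.988, 0.002], [0.988, -0.156, -0.001], [-0.001, 0.003, -1.0]]
wrist_force: [0.1, -0.2, -0.4]
grip_width: 0.0394
finger_force: 25.0
```

Request:
send_rows:
  series: "-1 0 0 0 0;-1 0 0 0 0;-1 0 0 0 0"

```text
time_s: 28.2
tcp_pos: [0.4344, -0.1653, 0.0382]
ee_rot: [[0.157, 0.988, 0.0], [0.988, -0.157, -0.0], [-0.0, 0.001, -1.0]]
wrist_force: [1.1, 0.2, -0.9]
grip_width: 0.0391
finger_force: 25.0
```

Request:
send_rows:
  series: "-1 0 0 -1 0;-1 0 0 -1 0;-1 0.6 0 -1 0;-1 0.8 0 -1 0;-1 0.8 0 -1 0;-1 0.8 0 -1 0;-1 0.9 0.5 -1 0;-1 0 0.9 -0.5 0"

```text
time_s: 29.0
tcp_pos: [0.4852, -0.0726, 0.2284]
ee_rot: [[0.154, 0.988, 0.004], [0.988, -0.154, -0.0], [0.0, 0.004, -1.0]]
wrist_force: [0.6, -0.1, 0.2]
grip_width: 0.0388
finger_force: 25.0
```

Request:
send_rows:
  series: "-1 0 0.9 0 0;-1 0 0.9 0 0;-1 0 0.9 0 0;-1 0 0.9 0 0;-1 0 0.9 0 0;-1 0 0.9 0 0;-1 0 0 0 0;-1 0 0 0 0"

```text
time_s: 29.8
tcp_pos: [0.6171, -0.0954, 0.2248]
ee_rot: [[0.156, 0.988, -0.002], [0.988, -0.156, 0.0], [0.0, -0.002, -1.0]]
wrist_force: [-0.3, 0.2, 0.1]
grip_width: 0.0392
finger_force: 25.0
```

```bash
python3 - <<'E'
from h import *
go([.6205,-.0958,.2232])
E
```

```text
units [0.01 0.14 0.07] tcp [ 0.6171 -0.0954  0.2248] yaw 9.0 F [-0.3  0.2  0.1] w 0.0392 f 25.0 t 29.8
```

Bottom at 0.1866. I'll lower it.

Request:
send_rows:
  series: "-1 0 0.13 0.2 0;-1 0 0 0.2 0;-1 0 0 0.2 0;-1 0 0 0.2 0;-1 0 0 0.2 0;-1 0 0 0 0"

```text
time_s: 30.4
tcp_pos: [0.62, -0.0958, 0.1992]
ee_rot: [[0.156, 0.988, -0.002], [0.988, -0.156, 0.001], [0.0, -0.002, -1.0]]
wrist_force: [-0.4, -0.1, 0.1]
grip_width: 0.0389
finger_force: 25.0
```

Request:
send_rows:
  series: "-1 0 0 0.15 0;-1 0 0 0.1 0;-1 0 0 0 0"

```text
time_s: 30.7
tcp_pos: [0.6207, -0.0958, 0.1983]
ee_rot: [[0.156, 0.988, 0.0], [0.988, -0.156, 0.0], [0.0, 0.0, -1.0]]
wrist_force: [-6.8, 2.6, 12.4]
grip_width: 0.039
finger_force: 25.0
```

Narrow as well (12 N at 0.160), so it goes to the tray.

Request:
send_rows:
  series: "-1 0 0 -0.4 0;-1 0 0 -0.8 0;-1 0 0 -0.8 0;-1 0.5 -0.3 0 0;-1 0.9 -0.55 0 0;-1 0.9 -0.55 0 0;-1 0.9 -0.55 0 0;-1 0.9 -0.55 0 0"

```text
time_s: 31.5
tcp_pos: [0.5737, 0.0167, 0.2428]
ee_rot: [[0.156, 0.988, -0.001], [0.988, -0.156, 0.0], [0.0, -0.001, -1.0]]
wrist_force: [0.5, 0.4, -0.1]
grip_width: 0.0392
finger_force: 25.0
```

Request:
send_rows:
  series: "-1 1 -0.55 0 0;-1 1 -0.55 0 0;-1 1 -0.55 0 0;-1 1 -0.55 0 0;-1 1 -0.55 0 0;-1 1 -0.55 0 0;-1 1 -0.55 0 0;-1 1 -0.55 0 0"

```text
time_s: 32.3
tcp_pos: [0.496, 0.2313, 0.2429]
ee_rot: [[0.156, 0.988, -0.001], [0.988, -0.156, -0.0], [-0.0, -0.001, -1.0]]
wrist_force: [0.8, 0.0, -0.6]
grip_width: 0.039
finger_force: 25.0
```

Request:
send_rows:
  series: "-1 1 -0.55 0 0;-1 1 -0.55 0 0;-1 1 -0.5 0 0;-1 1 0 0 0;-1 1 0 0 0;-1 0.6 0 0 0;-1 0 0 0 0;-1 0 0 0 0"

```text
time_s: 33.1
tcp_pos: [0.4795, 0.374, 0.2434]
ee_rot: [[0.156, 0.988, -0.001], [0.988, -0.156, -0.001], [-0.001, -0.001, -1.0]]
wrist_force: [-1.1, -0.0, -1.4]
grip_width: 0.0391
finger_force: 25.0
```

```bash
python3 - <<'E'
from h import *
go([.48,.375,.0432])
E
```

```text
units [0.05 0.02 8.01] tcp [0.4795 0.374  0.2434] yaw 8.97 F [-1.1 -0.  -1.4] w 0.0391 f 25.0 t 33.1
```

Request:
send_rows:
  series: "-1 0 0 1 0;-1 0 0 1 0;-1 0 0 1 0;-1 0 0 1 0;-1 0 0 1 0;-1 0 0 1 0;-1 0 0 1 0;-1 0 0 0 0"

```text
time_s: 33.9
tcp_pos: [0.4773, 0.3714, 0.0648]
ee_rot: [[0.158, 0.987, -0.007], [0.987, -0.158, -0.005], [-0.006, -0.006, -1.0]]
wrist_force: [-0.9, -0.1, -1.9]
grip_width: 0.0392
finger_force: 25.0
```

Request:
send_rows:
  series: "-1 0 0 0.4 0;-1 0 0 0.25 0;-1 0 0 0.15 0;-1 0 0 0.1 0;-1 0 0 0 0;-1 0 0 0 0"

```text
time_s: 34.5
tcp_pos: [0.4803, 0.3746, 0.0471]
ee_rot: [[0.156, 0.988, 0.001], [0.988, -0.156, 0.0], [0.001, 0.001, -1.0]]
wrist_force: [-0.2, -0.4, -1.0]
grip_width: 0.0391
finger_force: 25.0
```

Request:
send_rows:
  series: "-1 0 0 0.15 0;-1 0 0 0 0;-1 0 0 0 0;0.3 0 0 0 0;0.3 0 0 0 0;0.3 0 0 0 0;0.3 0 0 0 0"

```text
time_s: 35.2
tcp_pos: [0.4801, 0.3744, 0.0431]
ee_rot: [[0.156, 0.988, 0.0], [0.988, -0.156, 0.0], [0.0, 0.0, -1.0]]
wrist_force: [0.6, 1.0, 0.4]
grip_width: 0.0607
finger_force: 0.0
```

Request:
send_rows:
  series: "0.3 0 0 -0.5 0;0.3 0 0 -1 0;0.3 0 0 -1 0;0.3 0 0 -1 0;0.3 0 0 -1 0;0.3 0 0 -1 0;0.3 -1 0 -1 0;0.3 -1 0 0 0"

```text
time_s: 36.0
tcp_pos: [0.4743, 0.326, 0.2116]
ee_rot: [[0.155, 0.988, 0.008], [0.988, -0.155, 0.005], [0.006, 0.007, -1.0]]
wrist_force: [0.1, -0.4, 0.4]
grip_width: 0.0616
finger_force: 0.0
```

Request:
send_rows:
  series: "0.3 -1 0.4 0 0;0.3 -1 0.5 0 0;0.3 -1 0.5 0 0;0.3 -1 0.5 0 0;0.3 -1 0.5 0 0;0.3 -1 0.5 0 0;0.3 -1 0.5 0 0;0.3 -1 0.5 0 0"

```text
time_s: 36.8
tcp_pos: [0.5376, 0.111, 0.2067]
ee_rot: [[0.156, 0.988, 0.001], [0.988, -0.156, 0.0], [0.0, 0.001, -1.0]]
wrist_force: [0.4, 0.4, 0.6]
grip_width: 0.0619
finger_force: 0.0
```

```bash
python3 - <<'E'
from h import *
go([.6443,.0523,.0625])
for n in('scene','side'):
    im,p=snap(n,n+'11.png')
    for b in blobs(im):
        X=onz(p,*b[0],.025)[:2]
        if .15<X[0]<.9 and abs(X[1])<.6: print(n,b[:2],X.round(3))
a=cv2.imread('pics/scene11.png');b=cv2.imread('pics/side11.png')
cv2.imwrite('pics/m11.png',np.hstack([cv2.resize(a[100:330,180:480],(400,307)),cv2.resize(b[100:330,160:460],(400,307))]))
E
```

```text
units [-1.66  4.58  5.77] tcp [0.5376 0.111  0.2067] yaw 9.0 F [0.4 0.4 0.6] w 0.0619 f 0.0 t 36.8
scene ((np.float64(385.2), np.float64(173.6)), 101) [0.502 0.279]
scene ((np.float64(432.7), np.float64(200.3)), 632) [0.711 0.281]
scene ((np.float64(349.7), np.float64(249.4)), 195) [ 0.612 -0.077]
side ((np.float64(312.3), np.float64(141.1)), 134) [0.714 0.253]
side ((np.float64(245.9), np.float64(161.9)), 710) [0.484 0.328]
side ((np.float64(363.2), np.float64(207.2)), 376) [ 0.638 -0.079]
side ((np.float64(537.7), np.float64(258.6)), 1331) [ 0.878 -0.557]
```

View pics/m11.png

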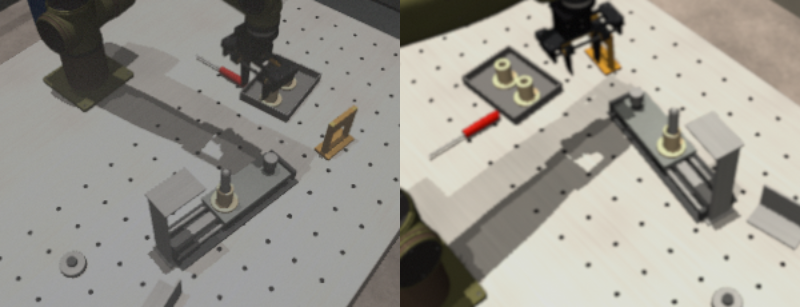

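The overview shows two bases in the tray, one seated on the mast, and no fourth base. Now back to the knob.

Request:
send_rows:
  series: "0.3 -0.8 0.9 0 0;0.3 -0.86 0.9 0 0;0.3 0 0.9 0 0;0.3 0 0.9 0.4 0;0.3 0 0.98 0.8 0;0.3 0 0 0.9 0;0.3 0 0 0.9 0;0.3 0 0 0 0"
  squeeze: 35

```text
time_s: 37.7
tcp_pos: [0.6413, 0.054, 0.1267]
ee_rot: [[0.156, 0.988, -0.007], [0.988, -0.156, 0.0], [-0.001, -0.007, -1.0]]
wrist_force: [-0.8, -0.8, -0.1]
grip_width: 0.0618
finger_force: 0.0
```

```bash
python3 - <<'E'
from h import *
go([.6443,.0523,.0625])
E
```

```text
units [-0.05  0.15  2.57] tcp [0.6413 0.054  0.1267] yaw 8.97 F [-0.8 -0.8 -0.1] w 0.0618 f 0.0 t 37.7
```

Request:
send_rows:
  series: "0.3 -0.05 0.05 0.9 0;0.3 0 0 0.9 0;0.3 0 0 0.7 0;0.3 0 0 0 0;-1 0 0 0 0;-1 0 0 0 0;-1 0 0 0 0"

```text
time_s: 38.4
tcp_pos: [0.6459, 0.0519, 0.0697]
ee_rot: [[0.156, 0.988, 0.003], [0.988, -0.156, 0.0], [0.0, 0.003, -1.0]]
wrist_force: [-0.3, 0.0, -0.1]
grip_width: 0.0432
finger_force: 0.0
```

Request:
send_rows:
  series: "-1 0 0 0 0;-1 0 0 0 0;-1 0 0 0 0;-1 0 0 0 0;-1 0 0 0 0"

```text
time_s: 38.9
tcp_pos: [0.6442, 0.052, 0.0689]
ee_rot: [[0.156, 0.988, -0.002], [0.988, -0.156, 0.0], [0.0, -0.002, -1.0]]
wrist_force: [-5.2, -0.1, 5.9]
grip_width: 0.0316
finger_force: 35.0
```

Request:
send_rows:
  series: "-1 0 0 -0.3 0;-1 0 0 -0.3 0;-1 0 0 -0.3 0;-1 0 0 -0.12 0;-1 0 0 0 0;-1 0 0 0 0"

```text
time_s: 39.5
tcp_pos: [0.6442, 0.052, 0.0926]
ee_rot: [[0.156, 0.988, -0.002], [0.988, -0.156, 0.0], [0.0, -0.002, -1.0]]
wrist_force: [-0.4, 1.5, -8.0]
grip_width: 0.0313
finger_force: 35.0
```

Request:
send_rows:
  series: "-1 0 0 -0.06 0;-1 0 0 0 0;-1 0 0 0 0"

```text
time_s: 39.8
tcp_pos: [0.6442, 0.052, 0.0941]
ee_rot: [[0.156, 0.988, -0.002], [0.988, -0.156, 0.0], [-0.0, -0.002, -1.0]]
wrist_force: [-0.4, 2.9, -11.5]
grip_width: 0.0314
finger_force: 35.0
```

Request:
send_rows:
  series: "-1 0 0 -0.06 0;-1 0 0 0 0;-1 0 0 0 0"

```text
time_s: 40.1
tcp_pos: [0.644, 0.0517, 0.0942]
ee_rot: [[0.157, 0.988, -0.002], [0.988, -0.157, -0.0], [-0.0, -0.002, -1.0]]
wrist_force: [4.8, 0.9, -23.8]
grip_width: 0.0313
finger_force: 35.0
```

At the stop. Slide back, moderately.

Request:
send_rows:
  series: "-1 -0.3 0 0 0;-1 -0.5 0 0 0;-1 -0.7 0 0 0;-1 -0.7 0 0 0;-1 -0.7 0 0 0;-1 -0.7 0 0 0;-1 -0.5 0 0 0;-1 -0.3 0 0 0"

```text
time_s: 40.9
tcp_pos: [0.6256, -0.0577, 0.0942]
ee_rot: [[0.157, 0.988, -0.004], [0.988, -0.157, 0.001], [0.0, -0.004, -1.0]]
wrist_force: [2.8, 3.3, -25.2]
grip_width: 0.0315
finger_force: 35.0
```

Request:
send_rows:
  series: "-1 -0.2 0 0 0;-1 -0.15 0 0 0;-1 -0.1 0 0 0;-1 0 0 0 0;-1 0 0 0 0"

```text
time_s: 41.4
tcp_pos: [0.6241, -0.0665, 0.0942]
ee_rot: [[0.157, 0.988, -0.004], [0.988, -0.157, 0.004], [0.003, -0.005, -1.0]]
wrist_force: [2.5, 5.9, -24.8]
grip_width: 0.031
finger_force: 35.0
```

Request:
send_rows:
  series: "-1 0 0 0.3 0;-1 0 0 0.3 0;-1 0 0 0.3 0;-1 0 0 0.2 0;-1 0 0 0 0;-1 0 0 0 0"

```text
time_s: 42.0
tcp_pos: [0.6243, -0.0665, 0.0711]
ee_rot: [[0.156, 0.988, -0.005], [0.988, -0.156, 0.003], [0.002, -0.005, -1.0]]
wrist_force: [-8.6, 7.8, -5.6]
grip_width: 0.0312
finger_force: 35.0
```

Request:
send_rows:
  series: "-1 0 0 0.1 0;-1 0 0 0 0;0.3 0 0 0 0;0.3 0 0 0 0;0.3 0 0 0 0;0.3 0 0 0 0;0.3 0 0 0 0"

```text
time_s: 42.7
tcp_pos: [0.6274, -0.0686, 0.0686]
ee_rot: [[0.157, 0.988, 0.004], [0.988, -0.157, -0.001], [-0.0, 0.004, -1.0]]
wrist_force: [-0.6, -0.1, 0.1]
grip_width: 0.0606
finger_force: 0.0
```

Request:
send_rows:
  series: "0.3 0 0 -0.5 0;0.3 0 0 -1 0;0.3 0 0 -1 0;0.3 0 0 -1 0;0.3 0.8 0 -1 0;0.3 0.8 0 -1 0;0.3 0 0 0 0;0.3 0 0 0 0"

```text
time_s: 43.5
tcp_pos: [0.6325, -0.0285, 0.2051]
ee_rot: [[0.156, 0.988, 0.002], [0.988, -0.156, -0.001], [-0.0, 0.002, -1.0]]
wrist_force: [0.1, -0.6, 0.1]
grip_width: 0.0616
finger_force: 0.0
```

```bash
python3 - <<'E'
from h import *
go([.65,0,.2])
a,W=snap('wrist');b,P=snap('scene');c,Q=snap('side')
f=lambda x:cv2.resize(cv2.convertScaleAbs(x,alpha=1.4,beta=15),(400,300),interpolation=cv2.INTER_CUBIC)
cv2.imwrite('pics/m12.png',np.vstack([np.hstack([f(b[190:310,270:430]),f(c[155:275,300:460])]),np.hstack([cv2.resize(a,(480,300)),np.zeros((300,320,3),np.uint8)])]))
for z in(.095,.115):print(proj(W,[.625,-.067,z]),proj(P,[.625,-.067,z]))
E
```

```text
units [1.23 0.51 0.2 ] tcp [ 0.6325 -0.0285  0.2051] yaw 8.95 F [ 0.1 -0.6  0.1] w 0.0616 f 0.0 t 43.5
[318.99821243 240.30510641] [355.66013711 237.61398379]
[318.84604663 249.89557587] [355.96548294 233.99772443]
```

View pics/m12.png

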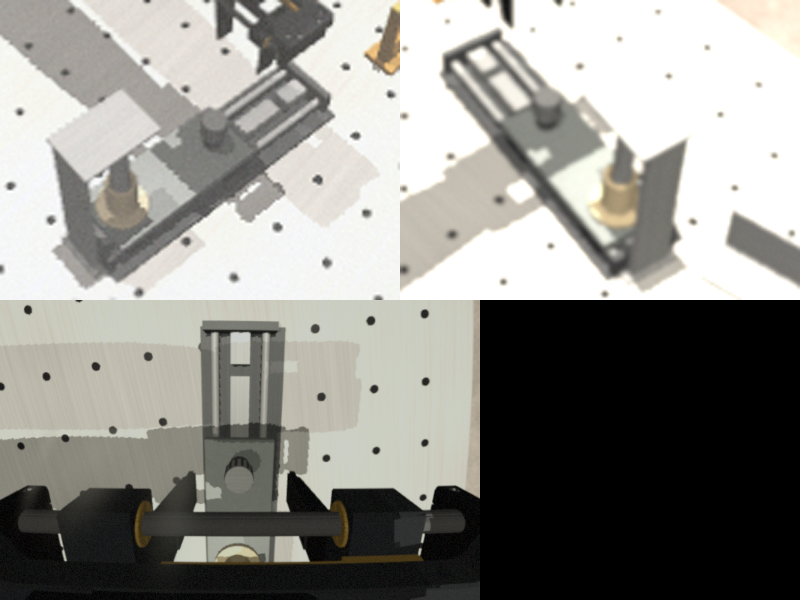

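The carriage is under the hood with the base on the mast. The knob top is at scene (356,236.8), against 236.3 at the start when it was home. One quick numeric check against the starting picture, then I'll hand in.

```bash
python3 - <<'E'
from h import *
b,P=snap('scene');g=lambda x:cv2.cvtColor(x,cv2.COLOR_BGR2GRAY)
t=g(cv2.imread('pics/scene0.png'))[226:252,346:368]; up=lambda x:cv2.resize(x,None,fx=4,fy=4,interpolation=cv2.INTER_CUBIC)
r=cv2.matchTemplate(up(g(b)[216:262,336:378]),up(t),cv2.TM_CCOEFF_NORMED);_,v,_,l=cv2.minMaxLoc(r);d=(l[0]/4-10,l[1]/4-10)
print('shift px',d,v)
if max(map(abs,d))<=1: print(manip.sign_off())
E
```

```text
shift px (-0.5, 0.25) 0.7938395738601685
the job is handed in; nothing more can be done
None
```

The job is handed in at about 44 s on the robot clock. One wide-bore base is fully down on the mast, the two narrow ones are in the grey tray, and the carriage is back under the hood with the latch home. I found no fourth base.

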